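# Clear the gas-bottle bay, walk the bottle in and secure it

## Robot

A 6-joint arm with a two-finger parallel gripper is mounted at the origin on the work surface. World frame = base frame: x ahead of the robot, y to its left, z up, the work surface at z = 0. Lengths are in m, angles in rad, forces in N, time in s.
With the tool pointing down it reaches from about 0.375 to 0.9 m from the base axis. Payload 3.1 kg.
Tool frame: the origin (TCP) lies at the very end of the fingers, on their centre line; the grasp point (between the pads) lies 19 mm behind it; z points along the fingers, y is the line along which they close (so a half turn about z gives the same grasp; the last joint's range is limited). The gripper opens to 87 mm and grips with 3 to 60 N. Pads are 19 mm wide; open, the fingers measure 117 mm over their backs; the gripper's body (75 mm by 190 mm) begins 51 mm behind the grasp point.
Start: joints at [-1.319, 0.527, 1.433, -0, 1.181, -0.178], TCP at [0.261, -0.568, 0.223] pointing down, gripper open.
Joint ranges: [-3.08, 3.08], [-0.75, 2.2], [0.22, 2.44], [-1.43, 4.57], [0, 2.65], [-2.85, 2.85]. Speed limits (rad/s): [2.79, 2.79, 3.14, 3.14, 3.14, 3.14].

## Interface

Orientations are given as a unit quaternion [w, x, y, z].
In Python, from station import robot, eoat, planner, cams, get_time_s, get_q, get_qd, get_joint_efforts, get_position, get_tcp_rot, get_contact_force, get_torque, get_opening, get_grip_force gives the robot as it stands. Calls block until the motion is done:
- robot.goto(position, orientation): joint-space move of the TCP to a pose.
- robot.servo_line(position, rotation=None, max_speed=0.15): straight line of the TCP; rotation=None keeps the orientation; max_speed is the mean speed in m/s.
- robot.move_joints(angles): joint-space move.
- eoat.gripper_to(opening, force=None): finger opening in m; force is the grip in N (None keeps the last); returns when the fingers have stopped.
- robot.dwell(seconds).
- planner.ik(position, orientation): joint angles nearest the present ones, or None.
- cams.camera(name): name is "side" or "top"; returns the picture (400x640x3 uint8, blue, green, red); there is no depth.
- cams.get_calibration(name): a dict with "K" (3x3 intrinsics, pixels), "rvec" (rotation vector, rad) and "tvec" (3), from world to camera coordinates, as OpenCV has them. Camera axes: x right, y down, z forward; pixel columns grow to the right and rows downward; lengths in m; the calibration is good to about 2 mm. A picture is of the moment at which its call begins. get_calibration takes no time and is no camera call.
A pose or a line that the arm cannot do raises robot.IKError and nothing moves.
- robot.sign_off(): hands the job in; it is judged then, once.
Readings, each from a call of its own:
- get_time_s(): time.
- get_q(): joint angles.
- get_qd(): joint speeds.
- get_joint_efforts(): joint torques, N m.
- get_position(): TCP position.
- get_tcp_rot(): TCP orientation.
- get_contact_force(): force on the tool from outside, world axes, zero at the start.
- get_torque(): the same for the moment, N m.
- get_opening(): finger opening in m.
- get_grip_force(): force on a finger pad.
Only numpy, scipy, OpenCV 4.12 (cv2) and the standard library are available. Lean on these libraries where they do the work, as an engineer would, in place of code of your own. Each camera call takes 0.05 s, during which the arm holds its last target. There are 200 camera calls.

## Task

Clear the gas-bottle bay: nest the stray steel beakers, largest first, one inside the other, into the big beaker on the white tray. Then walk the heavy red gas bottle into the yellow-taped bay by rocking it from side to side on its bottom rim - it is too heavy to carry or drag, so never lift it clear of the bench, and do not tip it far over - until it stands upright with its whole foot inside the tape, and swing the blue retaining bar fully closed in front of it. Leave the other things on the bench where they are.

Things in the scene. Friction and masses are not known exactly. Their poses are not given: they have to be found in the camera images.
- bottle: heavy red steel gas bottle, about 4 kg, left (+y) of the bay. Origin: centre of its underside, z up its axis. Body 110 mm diameter to 190 mm height, square bottom rim on a rubber foot (friction with the bench about 1; about 9 N sideways at the cap rocks it), then at 225 to 277 mm height a fixed plain round aluminium cap, 44 mm diameter, to grip firmly from above. Falls over beyond about 0.4 rad.
- bracket: the bay: a steel back plate fixed on the far side (+x) of a taped square. Origin: centre of the bay on the bench, where the bottle's underside centre belongs; x towards the plate, y left. Yellow tape on three sides, inner edges 75 mm from the origin; plate face 75 mm from it, 175 mm wide, 135 mm high. Open to left, right and front.
- gate (a joint): blue retaining bar, 14 mm thick, 125 mm above the bench, on a vertical hinge at the plate's right end. 0 rad: closed, it runs from the hinge 160 mm towards the robot, then 145 mm left across the bay's front. Positive: open, counter-clockwise seen from above, to the right of the bay; stops at 0 and 1.75. Stays where left (friction about 0.1 N m).
- gate_knob (a point): centre of the top of the black round knob on the corner of the retaining bar, an upright pin 16 mm diameter that stands 60 mm above the bar's centre line, top at 185 mm height; 160 mm from the hinge axis.
- gate_hinge (a point): point on the vertical hinge axis of the retaining bar, at the bar's height (125 mm). In the bracket frame it lies at x 84, y -90 mm.
- tray: shallow white plastic tray, fixed, 170 x 170 mm, floor 4 mm thick, walls 18 mm high. Origin: centre of its underside.
- beaker_a: biggest steel beaker, loose on the tray, black band at the rim: outer diameter 84 mm, height 60 mm. All beakers are straight round cups, wall 2.5 mm, floor 3 mm, origin at the centre of the underside, z towards the mouth; any smaller one fits inside and then stands proud of the larger by 15 mm or more.
- beaker_b: steel beaker, blue band at the rim, outer diameter 66 mm, height 72 mm, 120 g, loose in or before the bay, may be absent.
- beaker_c: steel beaker, green band at the rim, outer diameter 54 mm, height 84 mm, 100 g, loose in or before the bay, may be absent.
- beaker_d: steel beaker, orange band at the rim, outer diameter 42 mm, height 96 mm, 80 g, loose in or before the bay, may be absent.
- beaker_e: smallest steel beaker, white band at the rim, outer diameter 30 mm, height 108 mm, 60 g, loose in or before the bay, may be absent.
- reagent: bystander: amber reagent bottle, 60 mm diameter, 125 mm high, origin at the centre of its underside.
- tip_box: bystander: yellow box, 85 x 120 x 55 mm, origin at the centre of its underside.
- jar: bystander: glass jar with blue cap, 56 mm diameter, 70 mm high, origin at the centre of its underside.

How it is judged:
By the outcome, as a careful person would: the job done as asked, in the order asked, and still so for the second after the job is handed in, with the robot touching nothing.
Of beaker_b, beaker_c, beaker_d, beaker_e only 2 to 4 are there at a start; the rules pass over those that are not, and their reading is None.
At some moment in a run one of beaker_b, beaker_c may be knocked a few centimetres aside while the robot is not near it.
It also fails if it takes over 210 s, if anything falls off the work surface, if the arm or the gripper's body presses on something with over 40 N, if the wrist force passes 120 N, or if a joint passes its speed limit or range.

## Working session

There is one attempt and no reset: what is moved stays moved. The work goes in short steps, each a Python script; the robot and the scene stay as the last script left them, time stands still between calls to the robot, and variables do not carry over. Pictures are saved under pics/ and viewed, at most 14 in all, crops included, and the job is handed in when it is done.

```bash
ls; mkdir -p pics
python3 - <<'E'
from station import *
import cv2
for n in ("side","top"):
    cv2.imwrite(f"pics/{n}0.png",cams.camera(n)); c=cams.get_calibration(n)
    R=cv2.Rodrigues(c["rvec"])[0]; print(n,c["K"],(-R.T@c["tvec"].reshape(3)).round(3),R.round(2))
print(get_time_s(),get_tcp_rot(),get_opening())
E
```

```text
pics
side [[364.84271987   0.         321.07508739]
 [  0.         364.84271987 196.30408344]
 [  0.           0.           1.        ]] [0.354 0.559 0.883] [[-0.9  -0.44  0.02]
 [-0.35  0.69 -0.63]
 [ 0.26 -0.57 -0.78]]
top [[454.06867158   0.         316.50157313]
 [  0.         454.06867158 198.47142447]
 [  0.           0.           1.        ]] [ 0.532 -0.032  1.378] [[ 0.02 -1.   -0.02]
 [-1.   -0.02 -0.05]
 [ 0.05  0.02 -1.  ]]
0.1 [-9.56432408e-04  9.76892114e-01  2.13730863e-01 -2.90482737e-05] 0.08701650617267333
```

View pics/top0.png

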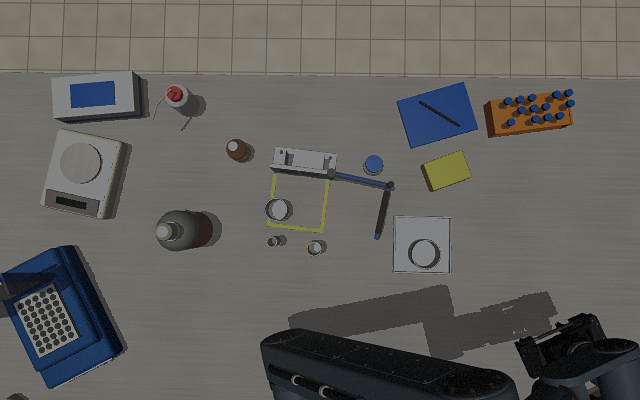

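View pics/side0.png

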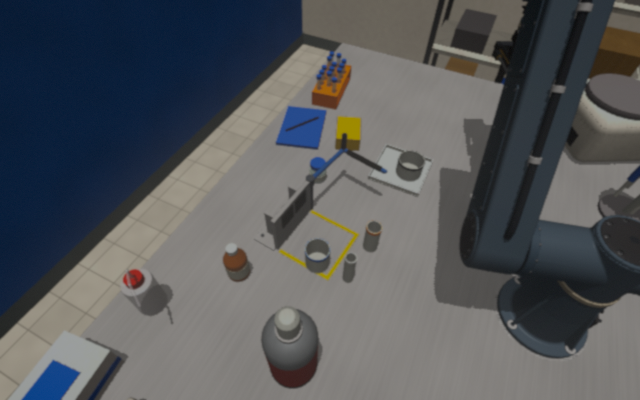

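The top view shows three stray beakers at (278,209), (274,241) and (316,247), the tray at (422,245) with beaker_a at (424,253), the bottle cap at (163,231) and the knob at about (390,186). The reagent, jar and tip box stand behind them. I'll zoom in on this area to read the bands.

```bash
cat > h.py <<'E'
from station import *
import cv2, numpy as np
def cal(n):
    c=cams.get_calibration(n); R=cv2.Rodrigues(c["rvec"])[0]; return c["K"],R,np.array(c["tvec"]).reshape(3)
def ray(n,u,v,z):
    K,R,t=cal(n); o=-R.T@t; d=R.T@np.linalg.solve(K,[u,v,1.]); return o+d*(z-o[2])/d[2]
def proj(n,p):
    K,R,t=cal(n); q=K@(R@np.array(p,float)+t); return q[:2]/q[2]
def two(u1,u2):  # top pixel, side pixel -> point, gap
    A=[];b=[]
    for n,u in (("top",u1),("side",u2)):
        K,R,t=cal(n); o=-R.T@t; d=R.T@np.linalg.solve(K,[*u,1.]); d/=np.linalg.norm(d)
        P=np.eye(3)-np.outer(d,d); A.append(P); b.append(P@o)
    p=np.linalg.solve(A[0]+A[1],b[0]+b[1]); return p, [np.linalg.norm(A[i]@p-b[i]) for i in (0,1)]
E
python3 - <<'E'
import cv2,numpy as np
a=cv2.imread('pics/top0.png')[130:285,140:460]; a=cv2.resize(a,None,fx=2.5,fy=2.5,interpolation=cv2.INTER_CUBIC)
b=cv2.imread('pics/side0.png')[125:290,250:440]; b=cv2.resize(b,None,fx=3.6,fy=3.6,interpolation=cv2.INTER_CUBIC)
cv2.imwrite('pics/tc.png',cv2.convertScaleAbs(a,alpha=1.5)); cv2.imwrite('pics/sc.png',cv2.convertScaleAbs(b,alpha=1.5)); print(a.shape,b.shape)
E
```

```text
(388, 800, 3) (594, 684, 3)
```

View pics/tc.png

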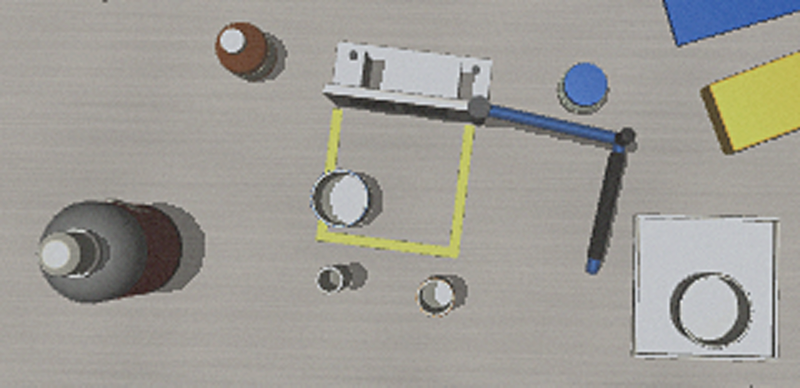

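View pics/sc.png

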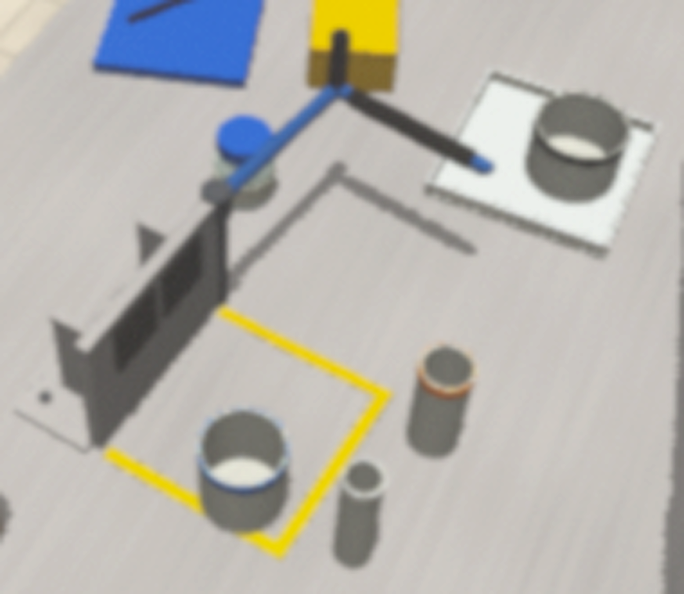

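The zoom shows beakers b (blue band), d (orange) and e (white). Beaker c is absent. In the top crop the rims are at b (343,198), d (437,296), e (330,279) and a (710,310), with the knob at (627,134) and the cap at (58,254). In the side crop they are at b (243,450), d (446,371), e (362,479), a (581,132) and the knob at (340,36). Next I'll triangulate these.

Run:
```python
from h import *
T=lambda x,y:(x/2.5+139.7,y/2.5+129.7); S=lambda x,y:(x/3.6+249.6,y/3.6+124.6)
for n,t,s,z in [("b",T(343,198),S(243,450),.072),("d",T(437,296),S(446,371),.096),("e",T(330,279),S(362,479),.108),("a",T(710,310),S(581,132),.064),("knob",T(627,134),S(340,36),.185),("cap",T(58,254),(287.5,316),.277)]:
    p,g=two(t,s); print(n,p.round(4),np.round(g,4),ray("top",*t,z).round(4),ray("side",*s,z).round(4))
for n in ("top","side"):
    im=cv2.imread(f'pics/{n}0.png'); hsv=cv2.cvtColor(im,cv2.COLOR_BGR2HSV)
    m=cv2.inRange(hsv,(22,110,60),(36,255,255)); 
    nn,l,st,ce=cv2.connectedComponentsWithStats(m)
    for i in range(1,nn):
        if st[i,4]<25: continue
        v,u=np.where(l==i); P=np.array([ray(n,a,b,0)[:2] for a,b in zip(u,v)])
        r=cv2.minAreaRect(P.astype(np.float32)*1000); print(n,st[i],np.round(r[0],1),np.round(r[1],1),round(r[2],1));
```

```text
b [0.5643 0.1133 0.0587] [0.0001 0.0001] [0.5641 0.1119 0.072 ] [0.5608 0.1205 0.072 ]
d [0.4541 0.0009 0.0845] [0.0005 0.0005] [0.4553 0.0007 0.096 ] [0.4522 0.0088 0.096 ]
e [0.4718 0.121  0.1015] [0.0005 0.0005] [0.4725 0.1204 0.108 ] [0.4703 0.1245 0.108 ]
a [ 0.4417 -0.3139  0.0548] [0.0016 0.0016] [ 0.4439 -0.3116  0.064 ] [ 0.4393 -0.3047  0.064 ]
knob [ 0.6336 -0.1988  0.18  ] [0.001 0.001] [ 0.6341 -0.1978  0.185 ] [ 0.6306 -0.1936  0.185 ]
cap [0.4984 0.368  0.2717] [0.0009 0.0009] [0.4993 0.3664 0.277 ] [0.4963 0.3693 0.277 ]
top [ 424  150   48   40 1128] [ 694.3 -394.1] [ 85.6 121.6] 21.1
top [270 174   7  25  87] [635.5 133. ] [11.2 75.1] 83.2
top [266 180  64  53 380] [585.8  57.2] [173.9 159.3] 84.0
side [336 116  25  28 556] [ 702.8 -427.7] [ 87.7 147.6] 21.9
side [311 210  48  70 429] [583.8  58.4] [173.8 162.4] 84.6
side [279 250  28  17 119] [627.4 134.5] [11.6 88.7] 83.9
```

Heights agree to about 1 cm and the top view gives the better xy, so I'll use that. Bay yaw is about -0.11 rad and the knob is 159 mm from the hinge, as it should be. I'll pick b now.

```bash
cat >> h.py <<'E'
def down(yaw): return np.array([0,np.cos(yaw/2),np.sin(yaw/2),0])
def snap(name):
    im=cams.camera("top"); cv2.imwrite(f"pics/{name}t.png",im); s=cams.camera("side"); cv2.imwrite(f"pics/{name}s.png",s); return im,s
def pick(x,y,z,D,yaw=-.1,zt=.27,f=20):
    eoat.gripper_to(min(.087,D+.025)); robot.goto([x,y,zt],down(yaw)); robot.servo_line([x,y,z+.03],max_speed=.2); robot.servo_line([x,y,z],max_speed=.08)
    eoat.gripper_to(D-.01,f); o=get_opening(); print("grip",o,get_grip_force(),get_contact_force().round(1) if hasattr(get_contact_force(),'round') else get_contact_force()); 
    if abs(o-D)>.004: raise SystemExit("bad grip")
    robot.servo_line([x,y,zt],max_speed=.2)
E
python3 - <<'E'
from h import *
print(ray("top",376.9,236.5,.125),ray("top",331.3,172.9,.135), proj("top",[.6636,-.042,.135]))
try: pick(.564,.113,.060,.066)
finally: print(get_time_s(),get_position(),get_opening())
E
```

```text
[ 0.49225043 -0.17058452  0.125     ] [ 0.6642126 -0.042424   0.135    ] [331.14162499 173.11956839]
grip 0.06595796815957966 20.00035347416997 [-0.6  1.2  1.8]
6.25 [0.56297025 0.11292384 0.26864546] 0.0661234674031521
```

```bash
cat >> h.py <<'E'
def place(x,y,z,yaw=-.1,zt=.27,D=.066):
    robot.goto([x,y,zt],down(yaw)); robot.servo_line([x,y,z+.06],max_speed=.2); f0=np.array(get_contact_force())
    for dz in (.045,.03,.015,.006,.002):
        robot.servo_line([x,y,z+dz],max_speed=.08); f=np.array(get_contact_force())-f0; print(dz,f.round(1),np.round(get_position(),4))
        if f[2]>4 and dz>.006: raise SystemExit("blocked")
    eoat.gripper_to(min(D+.014,.087)); robot.servo_line([x,y,zt],max_speed=.2)
E
python3 - <<'E'
from h import *
place(.443,-.3125,.067)
robot.goto([.42,.25,.30],down(-.1)) if False else robot.servo_line([.45,-.12,.30],max_speed=.25)
im,s=snap("b1"); print(get_time_s())
a=cv2.resize(im[200:290,370:470],None,fx=4,fy=4,interpolation=3); b=cv2.resize(s[130:210,360:450],None,fx=4,fy=4,interpolation=3)
b=cv2.resize(b,(400,360)); c=cv2.resize(im[170:290,220:370],(500,400)); 
cv2.imwrite("pics/b1c.png",cv2.convertScaleAbs(np.hstack([a,b]),alpha=1.4))
E
```

```text
0.045 [ 0.9  0.8 -0.4] [ 0.443  -0.3126  0.1123]
0.03 [ 0.1  0.5 -0.6] [ 0.4429 -0.3124  0.0969]
0.015 [1.2 0.6 0.7] [ 0.4428 -0.3123  0.0817]
0.006 [ 0.7 -0.5 -1.2] [ 0.4428 -0.3123  0.0728]
0.002 [ 0.8  0.5 -1.1] [ 0.4429 -0.3123  0.0689]
13.0333
```

View pics/b1c.png

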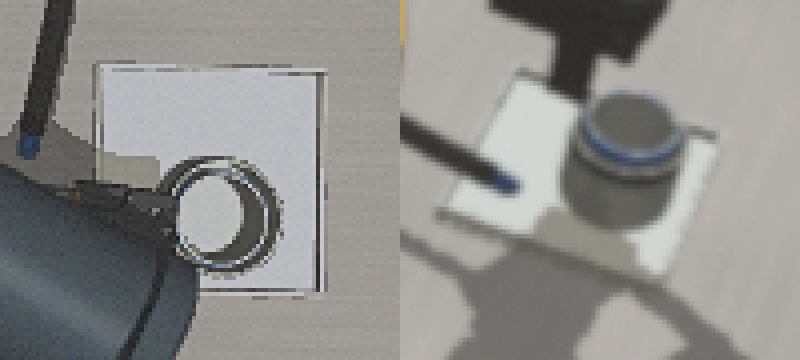

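b is nested in a: the blue rim is concentric inside a's rim at crop (226,220). Next is d, then e. I'll squeeze each one in two directions so it is exactly centred in the grip.

```bash
cat >> h.py <<'E'
def centre(x,y,z,D,yaw,zt=.27):
    eoat.gripper_to(D+.03); robot.goto([x,y,zt],down(yaw)); robot.servo_line([x,y,z+.03],max_speed=.2); robot.servo_line([x,y,z],max_speed=.08)
    eoat.gripper_to(D-.01,5); print("c",get_opening()); eoat.gripper_to(D+.03); robot.servo_line([x,y,z+.05],max_speed=.2)
E
python3 - <<'E'
from h import *
print(ray("top",426.4,254.9,.079))
centre(.455,.001,.082,.042,1.47)
pick(.455,.001,.082,.042,zt=.28)
place(.443,-.3125,.092,zt=.28,D=.042)
robot.servo_line([.45,-.10,.30],max_speed=.25)
im,s=snap("d1"); print(get_time_s())
a=cv2.resize(im[200:290,370:470],None,fx=4,fy=4,interpolation=3); b=cv2.resize(s[130:210,360:450],(400,360),interpolation=3)
cv2.imwrite("pics/d1c.png",cv2.convertScaleAbs(np.hstack([a,b]),alpha=1.4))
E
```

```text
[ 0.44163862 -0.31605416  0.079     ]
c 0.041992483070539925
grip 0.0407406986950959 19.987894278019667 [-0.1  0.3  1.7]
0.045 [-0.4 -0.  -0.1] [ 0.4431 -0.3126  0.1375]
0.03 [-0.8 -0.8  0.1] [ 0.4428 -0.3123  0.1218]
0.015 [ 0.1  0.8 -0.1] [ 0.4428 -0.3123  0.1067]
0.006 [ 0.1 -0.  -0.1] [ 0.4428 -0.3123  0.0978]
0.002 [ 0.3 -0.6 -0.4] [ 0.4429 -0.3124  0.0939]
29.3667
```

View pics/d1c.png

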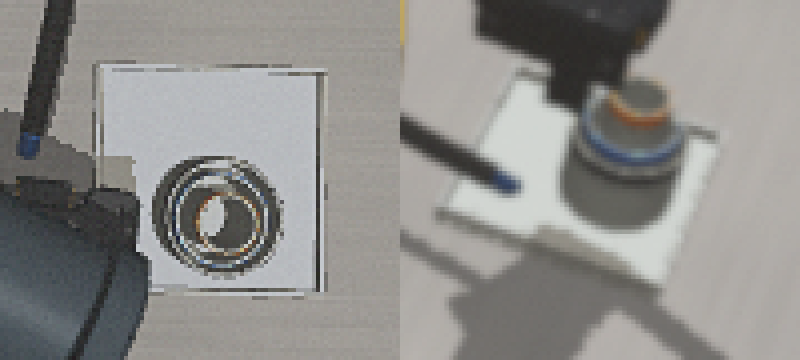

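d is nested: its orange rim is centred at crop (230,222) inside b. Now e.

Run:
```python
from h import *
print(ray("top",427.5,255.5,.106))
centre(.472,.1205,.096,.030,1.47,zt=.29)
pick(.472,.1205,.096,.030,zt=.29)
im,s=snap("e0")
print(get_time_s(),get_opening())
a=cv2.resize(im[215:275,395:455],(480,480),interpolation=3)
cv2.imwrite("pics/e0c.png",cv2.convertScaleAbs(a,alpha=1.4))
```

```text
[ 0.44192695 -0.3131969   0.106     ]
c 0.029544187953469303
grip 0.029316380064451114 20.001510372385383 [1.  0.3 2.2]
39.2167 0.029147958091123128
```

View pics/e0c.png

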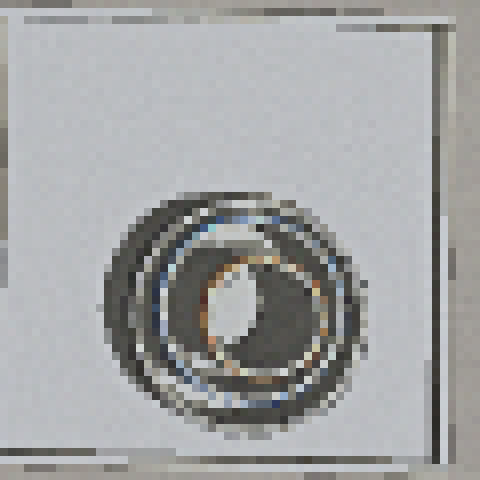

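d's rim is centred at crop (264,319), which gives about (.444,-.313) and matches where I placed it. I'll insert e with force-guarded steps.

Run:
```python
from h import *
x,y=.4433,-.3128
robot.goto([x,y,.29],down(-.1)); robot.servo_line([x,y,.212],max_speed=.15); robot.dwell(.3); f0=np.array(get_contact_force())
for z in (.204,.198,.19,.175,.155,.135,.120,.111):
    robot.servo_line([x,y,z],max_speed=.08); f=np.array(get_contact_force())-f0; print(z,f.round(1),get_opening())
    if f[2]>4: print("BLOCKED"); robot.servo_line([x,y,.215],max_speed=.1); raise SystemExit
eoat.gripper_to(.044); robot.servo_line([x,y,.25],max_speed=.2); robot.servo_line([.45,-.10,.30],max_speed=.25)
im,s=snap("e1"); print(get_time_s())
a=cv2.resize(im[200:290,370:470],None,fx=4,fy=4,interpolation=3); b=cv2.resize(s[130:210,360:450],(400,360),interpolation=3)
cv2.imwrite("pics/e1c.png",cv2.convertScaleAbs(np.hstack([a,b]),alpha=1.4))
```

```text
0.204 [0.8 0.2 0.4] 0.028805624334807493
0.198 [ 1.2  0.  -0.5] 0.029273393349686108
0.19 [ 1.4 -0.3 -0.6] 0.029318138429799658
0.175 [ 0.6  0.4 -0.4] 0.029349244161985342
0.155 [1.1 0.8 0.7] 0.029238293035896597
0.135 [0.7 0.2 0.6] 0.028937126592202836
0.12 [ 0.4  0.4 -0.7] 0.0288278963505206
0.111 [1.1 0.7 0.3] 0.029126670674073075
46.8333
```

View pics/e1c.png

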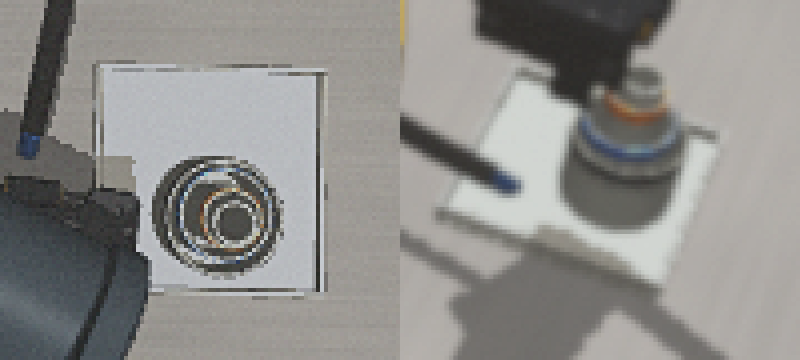

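All four beakers are nested (the white rim e is inside d) at 47 s. Now I'll grip the bottle cap and test one rocking half-step while watching the forces.

```bash
cat > w.py <<'E'
from h import *
from scipy.spatial.transform import Rotation as Ro
R,H=.055,.231
Z=np.array([0,0,1.]); 
def q(r): x=r.as_quat(); return np.array([x[3],*x[:3]])
def tool(yaw): return Ro.from_rotvec([0,0,yaw])*Ro.from_rotvec([np.pi,0,0])
def half(C,yaw,u,s,psi,th=.12,dz=0.,verbose=True,sp=.012):
    """pivot on rim point at side s (+1 left of travel u) through s*2*psi; returns new C,yaw"""
    n=np.cross(Z,[*u,0]); e=Ro.from_rotvec(Z*(-s*psi)).apply(s*n); P=np.array([*C,0])+R*e
    def pose(t,f):
        g=Ro.from_rotvec(Z*f)*Ro.from_rotvec(np.cross(Z,e)*t)
        return P+g.apply(-R*e+Z*H)+Z*dz, q(g*tool(yaw))
    seq=[(th/2,0,.03),(th,0,.03)]+[(th,s*2*psi*k/5,sp) for k in range(1,6)]+[(th/2,s*2*psi,.03),(0,s*2*psi,.03)]
    for t,f,v in seq:
        p,r=pose(t,f); robot.servo_line(p,r,max_speed=v)
        if verbose: print(round(t,2),round(f,2),"F",np.round(get_contact_force(),1),"err mm",np.round((get_position()-p)*1e3,1),"t",round(get_time_s(),1))
        F=np.linalg.norm(get_contact_force())
        if F>60: raise SystemExit("force %g"%F)
    c=P+Ro.from_rotvec(Z*s*2*psi).apply(-R*e); return c[:2],yaw+s*2*psi
E
python3 - <<'E'
from w import *
C=np.array([.499,.367]); G=np.array([.590,.057]); D=G-C; u=D/np.linalg.norm(D); n=6
psi=np.arcsin(np.linalg.norm(D)/n/2/R); yaw=np.pi/2-psi; print(psi,u)
eoat.gripper_to(.08); robot.goto([*C,.34],q(tool(yaw))); robot.servo_line([*C,H],max_speed=.1)
print(get_position(),get_contact_force(),get_time_s())
eoat.gripper_to(.035,60); robot.dwell(.3)
print(get_opening(),get_position(),get_contact_force(),get_torque())
snap("g0")
C,yaw=half(C,yaw,u,1,psi); print(C.tolist(),yaw,get_opening()); robot.dwell(.3)
print(get_contact_force(),get_torque(),get_q().round(2))
im,s=snap("g1")
a=cv2.resize(im[150:280,120:320],(600,390),interpolation=3); 
cv2.imwrite("pics/g1c.png",cv2.convertScaleAbs(a,alpha=1.4))
E
```

```text
0.5115344871671277 [ 0.28166356 -0.95951323]
[0.49953729 0.36725347 0.23178551] [ 0.56609156  0.25330681 -0.56174314] 50.6833
0.043064534243213146 [0.49840431 0.3673231  0.23101711] [-3.03764363  2.42625155  2.0872852 ] [ 0.29270388  0.41369429 -0.04283732]
0.06 0 F [-5.3  2.4  1.4] err mm [-0.9 -0.  -0.3] t 52.4
0.12 0 F [-5.5  1.3 -0.1] err mm [-0.8 -0.1 -0.4] t 53.0
0.12 0.2 F [-4.5 -0.1 -1.2] err mm [-0.5 -0.1 -0.5] t 53.7
0.12 0.41 F [-4.4  1.5 -3.1] err mm [-0.1 -0.1 -0.5] t 54.3
0.12 0.61 F [-2.9  0.5 -5.5] err mm [ 0.2 -0.1 -0.5] t 54.9
0.12 0.82 F [-1.8  0.4 -8.8] err mm [ 0.3  0.  -0.5] t 55.5
0.12 1.02 F [ -0.2   0.2 -11.6] err mm [ 0.3  0.2 -0.5] t 56.1
0.06 1.02 F [  0.8   2.  -16.6] err mm [ 0.1  0.1 -0.5] t 56.7
0 1.02 F [  2.9   6.5 -15.7] err mm [0.3 1.  0.3] t 57.3
[0.5141666666666667, 0.31533333333333335] 2.0823308139620242 0.04315360388373529
[  2.66065674   7.97485201 -15.099643  ] [ 1.37826393 -0.96478828 -0.11163592] [ 0.37  0.49  1.48  0.    1.17 -0.15]
```

View pics/g1s.png

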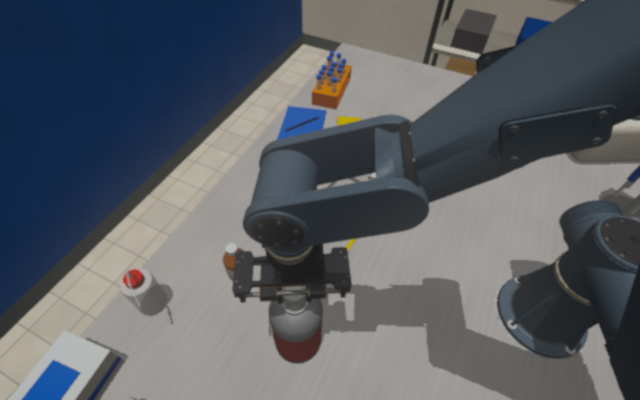

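The half-step worked. The bottle stands about 5 cm further right, and in the side view the cap is in the gripper at (290,295), upright. The vertical force built up to -15 N, so I'll regrip between half-steps to drop the strain.

```bash
cat >> w.py <<'E'
def regrip():
    eoat.gripper_to(.06); robot.dwell(.2); eoat.gripper_to(.035,60); robot.dwell(.2)
    print("regrip",round(get_opening(),4),np.round(get_position(),4),np.round(get_contact_force(),1),np.round(get_torque(),2))
E
python3 - <<'E'
from w import *
C=np.array([.51417,.31533]); G=np.array([.590,.057]); u=np.array([ 0.28166356,-0.95951323]); psi=.51153; yaw=2.08233
regrip()
for s in (-1,1):
    C,yaw=half(C,yaw,u,s,psi,dz=-.0005); regrip()
print(C.tolist(),yaw)
eoat.gripper_to(.08); robot.servo_line([*C,.33],max_speed=.15); p=robot.goto([.40,-.10,.36],down(1.3))
im,s=snap("g3"); print(get_time_s())
a=cv2.resize(im[130:290,130:330],(600,480),interpolation=3)
cv2.imwrite("pics/g3c.png",cv2.convertScaleAbs(a,alpha=1.4))
E
```

```text
regrip 0.0431 [0.5155 0.3161 0.2309] [ 3.8  3.4 -2.9] [ 0.26 -0.45 -0.03]
0.06 0 F [ 3.4  3.9 -3.8] err mm [1.2 0.9 0.1] t 59.9
0.12 0 F [ 4.   3.3 -5.3] err mm [ 1.   0.7 -0.1] t 60.5
0.12 -0.2 F [ 4.2  3.4 -3. ] err mm [ 0.5  0.6 -0.2] t 61.1
0.12 -0.41 F [ 3.4  2.5 -4.3] err mm [-0.   0.3 -0.2] t 61.7
0.12 -0.61 F [ 3.   2.5 -3.9] err mm [-0.5  0.2 -0.3] t 62.3
0.12 -0.82 F [ 2.3  2.7 -4.8] err mm [-0.7  0.2 -0.3] t 62.9
0.12 -1.02 F [ 0.7  4.2 -5.2] err mm [-0.7  0.3 -0.3] t 63.5
0.06 -1.02 F [-0.   4.8 -4.2] err mm [-0.3  0.1 -0.3] t 64.2
0 -1.02 F [-5.1  9.2 -0.6] err mm [-1.2  1.   0.6] t 64.8
regrip 0.0434 [0.527  0.2649 0.2304] [-4.9  2.5  1.6] [ 0.36  0.45 -0.05]
0.06 0 F [-6.5  1.7  0.9] err mm [-2.6  0.9 -0.4] t 66.9
0.12 0 F [-5.9  2.4  1.5] err mm [-2.5  0.8 -0.5] t 67.5
0.12 0.2 F [-4.   0.7 -1.3] err mm [-1.8  0.6 -0.6] t 68.1
0.12 0.41 F [-5.5  1.9 -2.6] err mm [-1.1  0.3 -0.6] t 68.8
0.12 0.61 F [-4.4 -0.4 -5.3] err mm [-0.4  0.1 -0.6] t 69.4
0.12 0.82 F [-3.3  0.1 -9. ] err mm [ 0.1  0.1 -0.6] t 70.0
0.12 1.02 F [ -0.7   0.3 -14.1] err mm [ 0.4  0.2 -0.6] t 70.6
0.06 1.02 F [  1.1   2.7 -20.2] err mm [ 0.2  0.1 -0.7] t 71.2
0 1.02 F [  3.6   7.1 -20.7] err mm [0.3 0.8 0.3] t 71.8
regrip 0.0428 [0.5463 0.213  0.2305] [ 3.8  2.8 -3.1] [ 0.31 -0.47 -0.05]
[0.5445030907615254, 0.21199749261965495] 2.08233
76.4417
```

View pics/g3c.png

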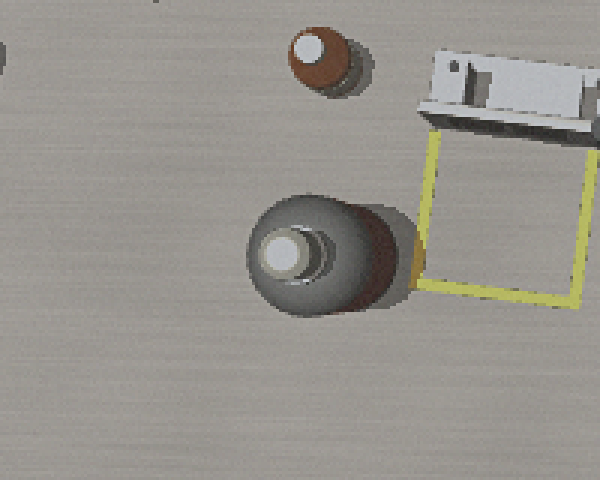

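The bottle stands upright, halfway there. The cap is at crop (283,252), or image (223.8,213.5), and all the tape is visible. I'll refine the bottle and bay positions from this picture.

Run:
```python
from h import *
print("cap",ray("top",223.8,213.5,.277).round(4),"shoulder",ray("top",310/3+129.7,256/3+129.7,.185).round(4))
im=cv2.imread("pics/g3t.png"); s=cv2.imread("pics/g3s.png")
th=-.112
for nm,I in(("top",im),("side",s)):
    h=cv2.cvtColor(I,cv2.COLOR_BGR2HSV); m=cv2.inRange(h,(20,90,50),(38,255,255)); v,u=np.where(m>0)
    P=np.array([ray(nm,a,b,0)[:2] for a,b in zip(u,v)]); P=P[(P[:,1]>-.05)&(P[:,1]<.16)&(P[:,0]<.68)&(P[:,0]>.45)]
    Q=P-[.59,.057]
    for it in range(3):
        c,sn=np.cos(th),np.sin(th); B=Q@np.array([[c,-sn],[sn,c]])
        fr=(abs(B[:,0]+.08)<.012)&(abs(B[:,1])<.065); ri=(abs(B[:,1]+.08)<.012)&(abs(B[:,0])<.065); le=(abs(B[:,1]-.08)<.012)&(abs(B[:,0])<.065)
        k=np.polyfit(B[fr,1],B[fr,0],1)[0]; k2=np.polyfit(B[ri,0],B[ri,1],1)[0]; th+=(-k+k2)/2
    print(nm,"yaw",th,k,k2,"front",B[fr,0].mean(),"right",B[ri,1].mean(),"left",B[le,1].mean(),fr.sum(),ri.sum(),le.sum())
# bright cap in top
g=cv2.cvtColor(im,cv2.COLOR_BGR2GRAY)[195:235,205:245]; _,b=cv2.threshold(g,150,255,0); n,l,st,ce=cv2.connectedComponentsWithStats(b); print(st,ce+[205,195])
```

```text
cap [0.5455 0.2185 0.277 ] shoulder [0.543  0.2149 0.185 ]
top yaw -0.10618361614286607 0.0017055740269079711 0.001707218209457127 front -0.07913212782838948 right -0.08145364973808336 left 0.08088041024969563 163 166 167Traceback (most recent call last):
  File "<stdin>", line 7, in <module>
  File "h.py", line 6, in ray
    K,R,t=cal(n); o=-R.T@t; d=R.T@np.linalg.solve(K,[u,v,1.]); return o+d*(z-o[2])/d[2]
          ~~~^^^
  File "h.py", line 4, in cal
    c=cams.get_calibration(n); R=cv2.Rodrigues(c["rvec"])[0]; return c["K"],R,np.array(c["tvec"]).reshape(3)
ValueError: time passes only in moves, steps and waits
```

Run:
```python
from w import *
C=np.array([.545,.215]); G=np.array([.592,.057]); D=G-C; L=np.linalg.norm(D); u=D/L
psi=np.arcsin(L/3/2/R); yaw=np.pi/2-psi
eoat.gripper_to(.08); robot.goto([*C,.33],q(tool(yaw))); robot.servo_line([*C,H],max_speed=.1)
eoat.gripper_to(.035,60); robot.dwell(.2); print(get_position(),get_contact_force())
for s,dz in ((1,-.0012),(-1,-.0005),(1,-.0012)):
    C,yaw=half(C,yaw,u,s,psi,dz=dz); regrip()
print(C.tolist(),yaw)
eoat.gripper_to(.08); robot.servo_line([*C,.33],max_speed=.15); robot.goto([.40,-.10,.36],down(1.3))
im,s=snap("g6"); print(get_time_s())
a=cv2.resize(im[130:270,210:410],(800,560),interpolation=3)
cv2.imwrite("pics/g6c.png",cv2.convertScaleAbs(a,alpha=1.4))
```

```text
[0.54252147 0.21636873 0.23100138] [-5.12735457  3.3606311   3.06454319]
0.06 0 F [-7.7  1.6  6.9] err mm [-2.6  1.1  0.8] t 80.6
0.12 0 F [-5.8  1.6  5.9] err mm [-2.5  1.1  0.7] t 81.3
0.12 0.21 F [-6.6  1.7  4.3] err mm [-2.2  0.9  0.7] t 81.9
0.12 0.42 F [-4.8  0.2  4.2] err mm [-1.8  0.8  0.7] t 82.5
0.12 0.63 F [-6.3  0.8  5.1] err mm [-1.6  0.6  0.6] t 83.1
0.12 0.84 F [-6.8 -0.8  6.3] err mm [-1.2  0.5  0.6] t 83.7
0.12 1.05 F [-4.3 -0.8  5.7] err mm [-0.9  0.3  0.5] t 84.3
0.06 1.05 F [-5.5 -0.5  6.1] err mm [-1.1  0.2  0.5] t 85.0
0 1.05 F [-4.   7.4  9.5] err mm [-1.2  2.4  1.4] t 85.6
regrip 0.0431 [0.5611 0.1626 0.2298] [ 2.   1.4 -1.7] [ 0.18 -0.39 -0.  ]
0.06 0 F [ 4.6  2.8 -8. ] err mm [ 0.2  0.4 -1.1] t 87.7
0.12 0 F [ 4.6  3.7 -9.5] err mm [ 0.1  0.3 -1.3] t 88.4
0.12 -0.21 F [ 4.9  3.3 -9.9] err mm [-0.9  0.1 -1.4] t 89.0
0.12 -0.42 F [  3.6   2.6 -11.8] err mm [-1.8 -0.1 -1.5] t 89.6
0.12 -0.63 F [  0.6   1.3 -14.9] err mm [-2.5  0.  -1.6] t 90.2
0.12 -0.84 F [ -3.2   0.5 -17.5] err mm [-2.8  0.3 -1.6] t 90.8
0.12 -1.05 F [ -4.2   1.9 -20.5] err mm [-2.8  0.6 -1.6
[... 162 characters left out ...]
 0.2354] [-10.7   4.5   1.8] [1.06 2.44 0.09]
0.06 0 F [-10.3   3.5   2.9] err mm [2.5 0.7 5. ] t 94.8
0.12 0 F [-9.6  3.3 -1.1] err mm [2.6 0.5 4.4] t 95.5
0.12 0.21 F [-9.9  2.8 -1. ] err mm [2.7 0.  4.3] t 96.1
0.12 0.42 F [-8.8  0.4 -1.7] err mm [ 3.  -0.6  4.2] t 96.7
0.12 0.63 F [-8.4 -0.2 -3.4] err mm [ 3.4 -1.2  4.2] t 97.3
0.12 0.84 F [-7.2 -1.2 -4.6] err mm [ 3.9 -1.6  4.2] t 97.9
0.12 1.05 F [-7.6 -3.4 -4.3] err mm [ 4.2 -2.   4.3] t 98.5
0.06 1.05 F [-8.1 -1.  -1.9] err mm [ 3.6 -2.   4.7] t 99.2
0 1.05 F [-9.6  3.   4.2] err mm [ 2.8 -0.6  5.7] t 99.8
regrip 0.0427 [0.5893 0.0553 0.2298] [-6.5 -4.6  4.1] [-0.77  0.78  0.15]
[0.5919999999999999, 0.057] 2.0938435544905634
104.0833
```

View pics/g6c.png

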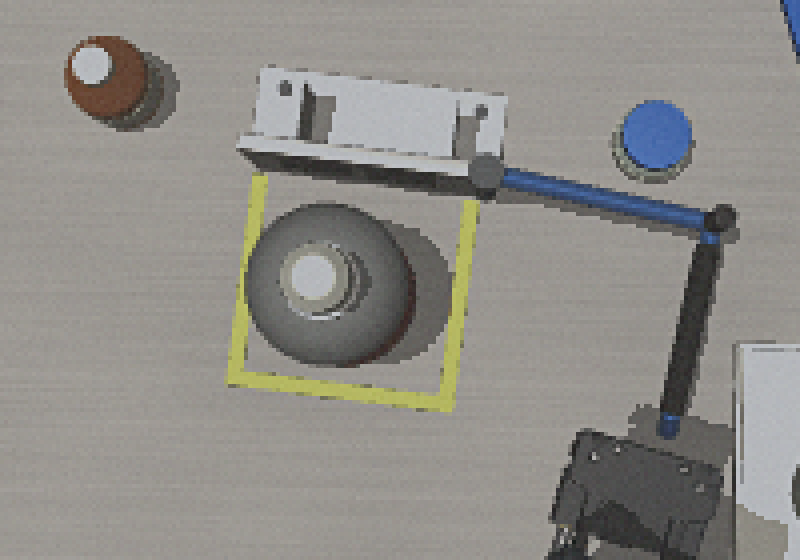

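View pics/g6s.png

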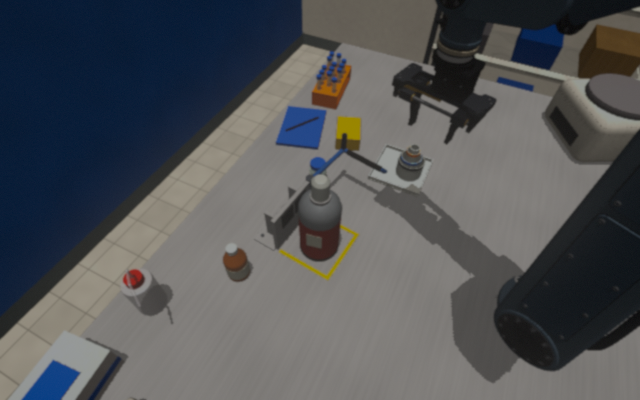

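The bottle stands upright in the bay. In the top crop the cap is at (313,277), the shoulder circle at (330,285) r 84 and the knob at (720,216). I'll check its centre against the bay origin.

Run:
```python
from w import *
c=ray("top",313/4+209.9,277/4+129.9,.277); sh=ray("top",330/4+209.9,285/4+129.9,.185); print("cap",c,"shoulder",sh, "knob",ray("top",720/4+209.9,216/4+129.9,.185))
O=np.array([.592,.057]); r=Ro.from_rotvec([0,0,-.106])
for p in (c,sh): print(r.inv().apply([*(p[:2]-O),0])*1e3)
print("hinge",r.apply([.084,-.09,0])[:2]+O, get_time_s())
im=cv2.imread("pics/g6s.png"); red=cv2.inRange(cv2.cvtColor(im,cv2.COLOR_BGR2HSV),(0,100,20),(8,255,255))
v,u=np.where(red[200:275,290:355]>0); print("red bottom",v.max()+200,u.min()+290,u.max()+290, (u[v>v.max()-2]+290).mean())
for p in ([.592,.057],sh[:2],[.5893,.0553]):
    P=[proj("side",[p[0]+R*np.cos(t),p[1]+R*np.sin(t),0]) for t in np.linspace(0,6.28,40)]; P=np.array(P); print(p,"pred bottom",P[:,1].max(),P[:,0].min(),P[:,0].max())
```

```text
cap [0.58329997 0.06242976 0.277     ] shoulder [0.58251629 0.0590181  0.185     ] knob [ 0.63249333 -0.19624202  0.185     ]
[-9.22567405  4.47881052  0.        ]
[-9.64399529  1.00337994  0.        ]
hinge [ 0.66600638 -0.04138219] 104.0833
red bottom 258 300 338 318.82608695652175
[0.592, 0.057] pred bottom 258.1996789535816 297.43518301015496 336.2378962124922
[0.58251629 0.0590181 ] pred bottom 260.14694278570164 300.06617629910244 339.00359260883636
[0.5893, 0.0553] pred bottom 258.09627403866415 298.56099011696426 337.3524751709953
```

The bottle centre is about (-7,+2) mm from the bay origin, so the whole foot is inside with over 10 mm to spare, and the bar should clear it. I'll grip the knob and swing the gate closed.

Run:
```python
from w import *
h=np.array([.6650,-.0417]); r=.160; yaw=.8; z=.156
a0=np.arctan2(-.1965+.0417,.633-.665); a1=-(np.pi+.106); print(a0,a1)
a0=a0-0; 
k=lambda a:[*(h+r*np.array([np.cos(a),np.sin(a)])),z]
p=k(a0); eoat.gripper_to(.045); robot.goto([p[0],p[1],.27],down(yaw)); robot.servo_line(p,max_speed=.1)
print(get_contact_force()); eoat.gripper_to(.008,15); print("knob",get_opening(),get_position(),get_contact_force())
if abs(get_opening()-.016)>.004: raise SystemExit
f0=np.array(get_contact_force())
for a in np.linspace(a0,a1-.015,11)[1:]:
    robot.servo_line(k(a),max_speed=.06); f=np.array(get_contact_force())-f0; print(round(a,2),f.round(1),np.round((get_position()-k(a))*1e3,1),round(get_opening(),4))
    if np.linalg.norm(f)>25: break
print(get_time_s())
```

```text
-1.7746434100377462 -3.247592653589793
[ 0.00882235 -0.31559783  0.01235605]
knob 0.015505755257031606 [ 0.63268751 -0.19851277  0.15611356] [-0.18348976 -0.48124112  0.9465685 ]
-1.92 [-0.4 -4.1 -1.1] [-0.6 -0.7  0.1] 0.0155
-2.07 [-1.9 -1.9  0.6] [0.  0.3 0. ] 0.0154
-2.22 [-0.3  0.  -1.2] [-0.6  0.8 -0.1] 0.0154
-2.37 [ 0.2 -0.7 -2.2] [-0.7  0.5 -0.1] 0.0156
-2.52 [-1.8 -1.1 -3.9] [-0.6  0.6 -0.1] 0.0154
-2.67 [-0.6 -0.1 -5.8] [-0.2  0.8 -0.1] 0.0155
-2.82 [ 1.5  0.2 -5.5] [-0.2  0.7 -0.1] 0.0154
-2.97 [ 0.2  0.  -6.7] [-0.1  0.6 -0. ] 0.0154
-3.11 [ 1.4 -0.5 -7.4] [-0.   0.6  0. ] 0.0155
-3.26 [ -1.2 -12.8  -7.3] [ 0.2 -2.8  0.1] 0.0153
113.4167
```

Run:
```python
from w import *
p=np.array(get_position()); eoat.gripper_to(.045); robot.servo_line([p[0],p[1],.29],max_speed=.12); robot.goto([.38,-.22,.36],down(1.0)); robot.dwell(.5)
im,s=snap("f"); print(get_time_s())
a=cv2.resize(im[140:240,250:370],(480,400),interpolation=3); b=cv2.resize(s[120:280,250:440],(475,400),interpolation=3)[:, :320]
cv2.imwrite("pics/fc.png",cv2.convertScaleAbs(np.hstack([a,b]),alpha=1.4))
```

```text
117.0417
```

View pics/fc.png

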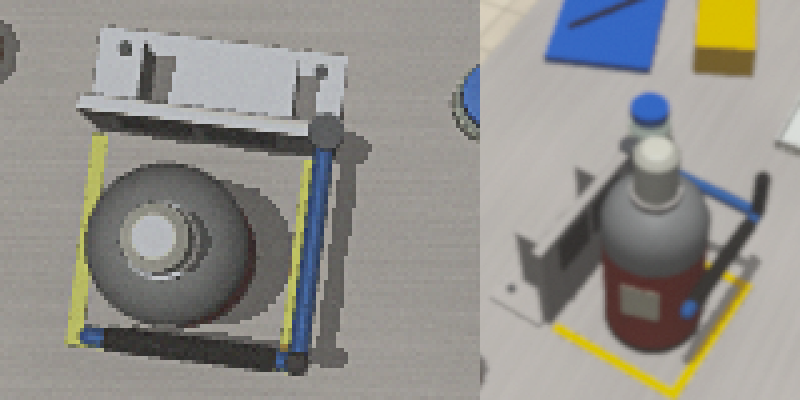

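The gate appears closed: the front bar, crop (90,335) to (297,362), is parallel to the plate edge, (85,103) to (315,133). I'll check the angle numerically before handing in.

Run:
```python
from w import *
T=lambda x,y,z: ray("top",x/4+249.6,y/4+139.6,z)[:2]
ang=lambda a,b: np.arctan2(-(b-a)[0],-(b-a)[1])  # direction toward -y
pl=ang(T(80,98,.135),T(312,128,.135)); fb=ang(T(83,335,.13),T(285,362,.13)); 
kn=T(297,359,.185); hi=T(325,131,.135); print("plate",pl,"bar",fb,"knob",kn,"hinge",hi)
d=kn-hi; print("hinge->knob angle vs bracket",np.arctan2(d[1],d[0])-(np.pi-.106),np.linalg.norm(d))
```

```text
plate 0.11240344432187195 bar 0.1129569860329373 knob [ 0.51007178 -0.02511307] hinge [ 0.66570819 -0.04116225]
hinge->knob angle vs bracket 0.003243479130741189 0.15646171623154026
```

The bar is parallel to the plate within 0.001 rad, and the knob is within 0.003 rad of the closed position. The stop was felt as well, so I'll hand in.

```bash
python3 -c "
from station import *
print(robot.sign_off())"
```

```text
the job is handed in; nothing more can be done
None
```

I handed the job in at about 117 s: beakers b, d and e (c was absent) are nested in the big beaker, the bottle stands upright in the bay with its foot at least 10 mm inside the tape, and the retaining bar is closed. The judge's verdict was not shown.

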